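# Wedge the V-rest into the bench mount's tapered dovetail way

### The job

Fit the V-topped work rest with the dovetailed foot to the bench mount, ready to carry a tube: stand it on the mount's plate in front of the way, slide it in narrow end first, and push it along with a firm, steady push until it wedges tight and stays clamped by itself; do not ram it. Then let go, and leave the other things on the bench alone.

Things in the scene. Friction and masses are not known exactly. Their poses are not given: they have to be found in the camera images.
- rest: aluminium work rest, 80 mm tall, 0.3 to 0.55 kg: a V-topped post in the middle of a dovetailed foot 90 mm long, 16 mm high. The foot's underside is 63 mm wide at the rear (-x) end and 48 mm at the front (+x) end; its flanks lean in by 30 degrees. Origin: centre of the underside; x to the narrow front end, z up. Starts upright on the bench, front roughly away from the robot
- post (a point): point on the rest's post axis 45 mm above its underside, a good place to grip or push. The post is 28 mm (rest's x) by 30 mm (y) and plain from 16 to 62 mm above the underside; above that is the V notch, 18 mm deep, open along x
- mount: fixed bench mount: dark steel plate 255 x 150 x 10 mm on the bench. Origin on its underside; x along the way's axis from mouth to narrow end (plate from -120 to 135 mm), z up. The way (x -20 to 130 mm) lies between two undercut rails 18 mm above the plate: bright steel cheek on the right (-y), brass gib on the left (+y), an outer bar behind it to 30 mm above the bench
- landing (a point): middle of the bare landing on the plate before the mouth, on the mount's x axis 70 mm before its origin, 10 mm above the bench; floor of way and landing are level. The rest's foot fits on it clear of the rails
- mouth (a point): middle of the way's mouth at floor level: 20 mm before the mount's origin along its x, 10 mm above the bench. The way is about 63 to 71 mm wide here at floor level and narrows on each side by 1 in 12, like the foot
- fit (a point): point on the way's axis at floor level, 45 mm past the mount's origin: the rest's origin wedges near here, but the gib's hand setting varies and is not measured, so both flanks first touch anywhere from 26 mm before to 26 mm past it; the proper fit is a further 2 to 6 mm on. The gib is backed by springs (26 N per mm sideways, 4 mm of give)
- cheek: fixed steel cheek, right rail of the way; origin at floor level over the mount's origin. Oiled flanks: before wedging the rest slides with 1 to 2 N. A slow steady push of 15 to 18 N along the way on the post wedges it so that it stays when let go; under about 11 N may leave it loose; over about 20 N, or 27 N sideways on the cheek, overstrains the mount
- round_rest: the look-alike: the same aluminium V-topped upright, but on a plain round foot 64 mm in diameter and 12 mm thick; not for the mount. 80 mm tall; origin: centre of the underside
- hammer: hammer lying on the bench, handle pointing along its -x; origin: underside below its middle
- wrench: flat wrench lying on the bench; origin: underside below its middle
- screwdriver: screwdriver with a black handle lying on the bench; origin: underside below its middle
- jar: closed jar, 60 mm in diameter, 70 mm tall; origin: centre of the underside
- spraycan: spray can, 60 mm in diameter, 190 mm tall; origin: centre of the underside
- puck: black rubber disc, 52 mm in diameter, 30 mm tall; origin: centre of the underside

How it is judged:
By the outcome, as a careful person would: the job done as asked, in the order asked, and still so for the second after the job is handed in, with the robot touching nothing.
It also fails if it takes over 62 s, if anything falls off the work surface, if the arm or the gripper's body presses on something with over 40 N, if the wrist force passes 120 N, or if a joint passes its speed limit or range.

### The arm

A 7-joint arm with a two-finger parallel gripper is mounted at the origin on the work surface. World frame = base frame: x ahead of the robot, y to its left, z up, the work surface at z = 0. Lengths are in m, angles in rad, forces in N, time in s.
With the tool pointing down it reaches from about 0.375 to 0.925 m from the base axis. Payload 3.1 kg.
Tool frame: the origin (TCP) lies between the finger pads; the fingertips stand 19 mm ahead of it and the grasp point (between the pads) is the TCP; z points along the fingers, y is the direction in which the jaws open and shut (so a half turn about z gives the same grasp; the last joint's range is limited). The gripper opens to 85 mm and grips with 20 to 120 N. Pads are 22 mm wide; open, the fingers measure 114 mm over their backs; the gripper's body (76 mm by 85 mm) begins 54 mm behind the grasp point. The pads swing forward as they close: fully open they stand 13 mm farther back than shut.
Start: joints at [-1.332, 0.383, 0.044, 1.598, -0.018, 1.161, -0.05], TCP at [0.215, 0.613, 0.25] pointing down, gripper open.
Joint ranges: [-2.61, 2.61], [-0.41, 2.15], [-1.48, 1.57], [0, 2.5], [-1.57, 4.71], [0.05, 1.97], [-2.85, 2.85]. Speed limits (rad/s): [2.79, 2.79, 3.14, 3.14, 3.14, 3.14, 3.14].

### API

Orientations are given as a unit quaternion [x, y, z, w].
In Python, from bench import move_ptp, movel, move_j, move_gripper, pause, inverse_kinematics, read_camera, camera_params, MotionError, sign_off, look_for, tip_of, read_time_s, read_qpos, read_joint_vel, read_effort, read_eef_pos, read_tcp_rot, read_ft_force, read_ft_torque, read_finger_gap gives the robot as it stands. Calls block until the motion is done:
- move_ptp(position, orientation): joint-space move of the TCP to a pose.
- movel(position, orientation=None, speed=0.15): straight line of the TCP; orientation=None keeps the orientation; speed is the mean speed in m/s.
- move_j(angles): joint-space move.
- move_gripper(opening, effort=None): finger opening in m; effort is the grip in N (None keeps the last); returns when the fingers have stopped.
- pause(seconds).
- inverse_kinematics(position, orientation): joint angles nearest the present ones, or None.
- read_camera(name): name is "scene" or "side" or "wrist"; returns the picture (420x560x3 uint8, red, green, blue); there is no depth.
- camera_params(name): a dict with "K" (3x3 intrinsics, pixels), "camera_from_world" (4x4, takes a point from world to camera coordinates). Camera axes: x right, y down, z forward; pixel columns grow to the right and rows downward; lengths in m; the calibration is good to about 2 mm. A picture is of the moment at which its call begins: read the wrist's pose just before it. camera_params takes no time and is no camera call; for the wrist camera it gives the pose at the moment of the call.
A pose or a line that the arm cannot do raises MotionError and nothing moves.
- sign_off(): hands the job in, once; it reports no verdict.
Trained networks look in the newest picture that a camera, given by its name, has taken for a name from the list of things; names that differ only in an ending like _2 or _b are one class to them, and where a whole thing is asked for, a point or a joint stands for the part that bears it (a point fixed in the world has none). Each returns a list of dicts, best first, with "confidence" (0 to 1); they miss things now and then, are a little off and sometimes report something else, mostly with a low value. They report only what shows in the picture. A call takes as long as a camera call.
- look_for(camera, name): "at" ([column, row] in pixels, amid what is visible of it).
- tip_of(camera, name): "at" ([column, row] in pixels: a listed point, or the origin of a listed thing).
Readings, each from a call of its own:
- read_time_s(): time.
- read_qpos(): joint angles.
- read_joint_vel(): joint speeds.
- read_effort(): joint torques, N m.
- read_eef_pos(): TCP position.
- read_tcp_rot(): TCP orientation.
- read_ft_force(): force on the tool from outside, world axes, zero at the start.
- read_ft_torque(): the same for the moment, N m.
- read_finger_gap(): finger opening in m.
Only numpy, scipy, OpenCV 4.12 (cv2) and the standard library are available. Lean on these libraries where they do the work, as an engineer would, in place of code of your own. Each camera call takes 0.05 s, during which the arm holds its last target.

## Working session

There is one attempt and no reset: what is moved stays moved. The work goes in short steps, each a Python script; the robot and the scene stay as the last script left them, time stands still between calls to the robot, and variables do not carry over. Pictures are saved under pics/ and viewed, and the job is handed in when it is done.

```bash
ls; mkdir -p pics
python3 - <<'E'
from bench import *
import cv2,json
print(read_time_s(),read_eef_pos(),read_tcp_rot(),read_finger_gap(),read_ft_force())
for c in ["scene","side"]:
    im=read_camera(c); cv2.imwrite(f"pics/{c}0.png",im[:,:,::-1])
    for n in ["rest","post","mount","landing","mouth","fit","cheek","round_rest"]:
        print(c,n,[(d['at'],round(d['confidence'],2)) for d in tip_of(c,n)][:3])
print(read_time_s())
E
```

```text
pics
0.0 [0.21450402 0.61262584 0.24887104] [ 1.67568076e-01  9.85859602e-01 -1.32773460e-03 -1.50553861e-04] 0.08544910782619644 [ 1.14869405  0.28663201 -1.07896954]
scene rest [([287.6, 217.5], 0.71), ([153.5, 187.8], 0.65), ([167.4, 254.9], 0.53)]
scene post [([150.4, 169.6], 0.77)]
scene mount [([285.5, 221.1], 0.84)]
scene landing [([287.7, 202.2], 0.64), ([124.0, 225.7], 0.35), ([440.7, 210.0], 0.19)]
scene mouth [([283.7, 216.4], 0.61)]
scene fit [([285.1, 231.5], 0.97), ([207.9, 170.7], 0.18)]
scene cheek [([286.0, 217.6], 0.6)]
scene round_rest [([196.6, 199.2], 0.68), ([284.2, 219.3], 0.51)]
side rest [([374.3, 149.0], 0.94)]
side post [([377.1, 136.0], 0.64)]
side mount [([280.7, 238.6], 0.97)]
side landing [([309.9, 240.2], 0.6)]
side mouth [([290.3, 235.3], 0.9)]
side fit [([264.0, 227.9], 0.84)]
side cheek [([282.4, 232.7], 0.66), ([289.0, 237.4], 0.66)]
side round_rest [([346.9, 179.8], 0.8), ([281.1, 237.1], 0.56), ([280.9, 233.8], 0.18)]
0.9
```

View pics/scene0.png

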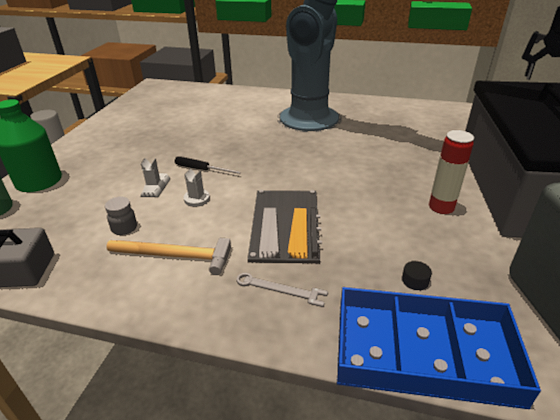

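View pics/side0.png

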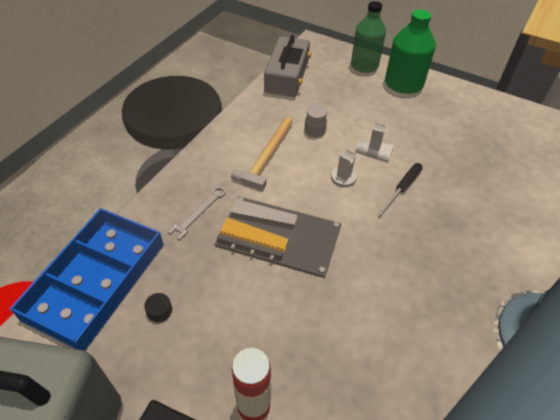

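```bash
cat > h.py <<'E'
from bench import *
import numpy as np, cv2
from scipy.optimize import least_squares
from scipy.spatial.transform import Rotation as R
def onplane(cam,px,z,P=None):
    P=P or camera_params(cam); K=np.array(P["K"]);T=np.array(P["camera_from_world"])
    d=T[:3,:3].T@np.linalg.solve(K,[px[0],px[1],1]); c=-T[:3,:3].T@T[:3,3]
    return c+d*(z-c[2])/d[2]
def proj(cam,p,P=None):
    P=P or camera_params(cam); K=np.array(P["K"]);T=np.array(P["camera_from_world"])
    q=K@(T[:3,:3]@np.asarray(p)+T[:3,3]); return q[:2]/q[2]
def tri(pairs):
    A=[]
    for cam,px,P in pairs:
        P=P or camera_params(cam); M=np.array(P["K"])@np.array(P["camera_from_world"])[:3]
        A+= [px[0]*M[2]-M[0],px[1]*M[2]-M[1]]
    v=np.linalg.svd(np.array(A))[2][-1]; return v[:3]/v[3]
E
python3 - <<'E'
from h import *
for c in("scene","side"):
    P=camera_params(c);T=np.array(P["camera_from_world"]);print(c,-T[:3,:3].T@T[:3,3],P["K"][0][0])
S={"rest":(.0,(153.5,187.8),(374.3,149)),"post":(.045,(150.4,169.6),(377.1,136)),"mount":(0,(285.5,221.1),(280.7,238.6)),"landing":(.01,(287.7,202.2),(309.9,240.2)),"mouth":(.01,(283.7,216.4),(290.3,235.3)),"fit":(.01,(285.1,231.5),(264,227.9)),"round":(0,(196.6,199.2),(346.9,179.8))}
for k,(z,a,b) in S.items(): print(k,onplane("scene",a,z).round(3),onplane("side",b,z).round(3),tri([("scene",a,None),("side",b,None)]).round(3))
E
```

```text
scene [1.3305168  0.24169679 0.60949458] 424.71388056433096
side [0.26905393 0.63448581 0.89782709] 486.6170588391897
rest [ 0.517 -0.312  0.   ] [ 0.513 -0.323  0.   ] [ 0.512 -0.317  0.   ]
post [ 0.501 -0.319  0.045] [ 0.514 -0.323  0.045] [ 0.511 -0.313  0.053]
mount [0.575 0.057 0.   ] [ 0.579  0.061 -0.   ] [0.578 0.06  0.001]
landing [0.514 0.048 0.01 ] [0.517 0.037 0.01 ] [0.516 0.045 0.014]
mouth [0.572 0.052 0.01 ] [0.561 0.048 0.01 ] [0.563 0.048 0.005]
fit [0.624 0.068 0.01 ] [0.623 0.061 0.01 ] [0.623 0.065 0.011]
round [ 0.54 -0.18  0.  ] [ 0.528 -0.183  0.   ] [ 0.529 -0.187 -0.007]
```

The scene view shows the rest with its dovetailed foot at about (153,185), next to the round rest at (196,195). The mount is around (285,228), with its landing toward the robot. I'll take closer views with the wrist camera.

Run:
```python
from h import *
for q in ([1,0,0,0],[0,1,0,0]):
  for p in ([.46,-.317,.30],[.55,.05,.3],[.513,-.317,.05],[.62,.06,.055]): 
    j=inverse_kinematics(p,q); print(q,p,None if j is None else np.round(j,2))
P=camera_params("wrist");T=np.array(P["camera_from_world"]);Rw=R.from_quat(read_tcp_rot()).as_matrix()
c=-T[:3,:3].T@T[:3,3]; print("cam in tcp",Rw.T@(c-read_eef_pos()), (Rw.T@T[:3,:3].T).round(3), P["K"])
```

```text
[1, 0, 0, 0] [0.46, -0.317, 0.3] [-0.27  0.23  0.93  1.8  -0.2   1.21 -0.86]
[1, 0, 0, 0] [0.55, 0.05, 0.3] [-0.88  0.19  0.82  1.81 -0.15  1.21 -1.59]
[1, 0, 0, 0] [0.513, -0.317, 0.05] [-0.06  0.65  0.69  1.87 -0.56  0.82 -0.65]
[1, 0, 0, 0] [0.62, 0.06, 0.055] [-0.65  0.65  0.63  1.81 -0.5   0.84 -1.34]
[0, 1, 0, 0] [0.46, -0.317, 0.3] [ 0.68  0.18 -0.17  1.76  0.03  1.21  2.07]
[0, 1, 0, 0] [0.55, 0.05, 0.3] [-0.68  0.17  0.58  1.8  -0.1   1.2   1.5 ]
[0, 1, 0, 0] [0.513, -0.317, 0.05] [-0.14  0.7   0.8   1.87 -0.66  0.86  2.58]
[0, 1, 0, 0] [0.62, 0.06, 0.055] [-0.44  0.59  0.36  1.8  -0.27  0.8   1.62]
cam in tcp [ 0.07041033 -0.00133574 -0.12393538] [[-0.001 -0.96  -0.281]
 [ 1.    -0.001  0.   ]
 [-0.001 -0.281  0.96 ]] [[354.62826911   0.         281.22360047]
 [  0.         354.62826911 214.87332959]
 [  0.           0.           1.        ]]
```

Run:
```python
from h import *
import json
out={}
def look(tag,p):
    move_ptp(p,[1,0,0,0]); pause(0.3)
    P=camera_params("wrist"); im=read_camera("wrist"); cv2.imwrite(f"pics/{tag}.png",im[:,:,::-1])
    json.dump({"K":np.array(P["K"]).tolist(),"camera_from_world":np.array(P["camera_from_world"]).tolist()},open(tag+".json","w"))
    return P
P=look("w_mount",[.57,.055,.30]); print(read_time_s())
for n,z in (("mount",0),("landing",.01),("mouth",.01),("fit",.01),("cheek",.01)):
    print(n,[(np.round(d['at'],1),round(d['confidence'],2),onplane(0,d['at'],z,P).round(4)) for d in tip_of("wrist",n)][:2])
P=look("w_rest",[.51,-.315,.30]); print(read_time_s())
for n,z in (("rest",0),("post",.045),("round_rest",0)):
    print(n,[(np.round(d['at'],1),round(d['confidence'],2),onplane(0,d['at'],z,P).round(4)) for d in tip_of("wrist",n)][:2])
print(read_time_s())
```

```text
3.6167
mount []
landing [(array([ 12.5, 277.4]), 0.71, array([0.4369, 0.3988, 0.01  ])), (array([291.8, 220.7]), 0.69, array([0.5133, 0.0412, 0.01  ]))]
mouth [(array([285.2, 185.5]), 0.81, array([0.557 , 0.0495, 0.01  ]))]
fit [(array([272.3, 129.5]), 0.63, array([0.6217, 0.0643, 0.01  ])), (array([ 13. , 277.6]), 0.58, array([0.4366, 0.3983, 0.01  ]))]
cheek []
5.6167
rest [(array([282.2, 171.8]), 0.84, array([ 0.5124, -0.3164,  0.    ]))]
post [(array([279.7, 183.4]), 0.88, array([ 0.5072, -0.3136,  0.045 ]))]
round_rest [(array([171.7, 150.8]), 0.61, array([ 0.5372, -0.1856,  0.    ]))]
5.7667
```

View pics/w_mount.png

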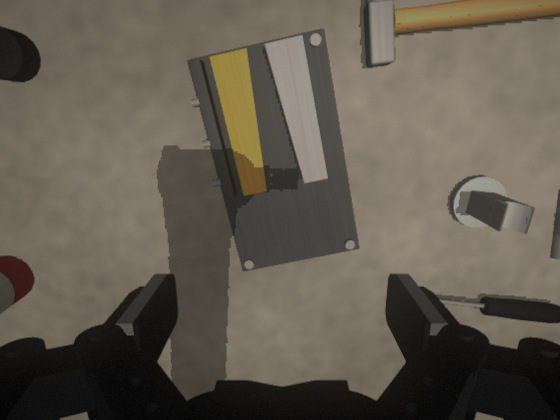

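View pics/w_rest.png

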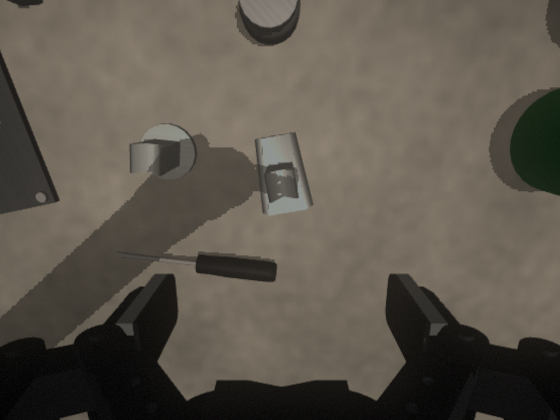

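Run:
```python
import cv2
a=cv2.imread("pics/w_mount.png")[20:285,170:370]; cv2.imwrite("pics/zm.png",cv2.resize(a,None,fx=2.2,fy=2.2,interpolation=cv2.INTER_CUBIC))
a=cv2.imread("pics/w_rest.png")[120:225,240:330]; a=cv2.convertScaleAbs(cv2.resize(a,None,fx=5.5,fy=5.5,interpolation=cv2.INTER_CUBIC),alpha=1.3,beta=20)
cv2.imwrite("pics/zr.png",a)
```

```text
(no output)
```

View pics/zm.png

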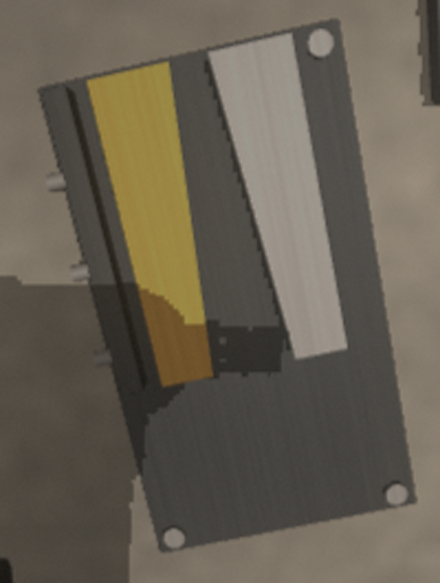

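View pics/zr.png

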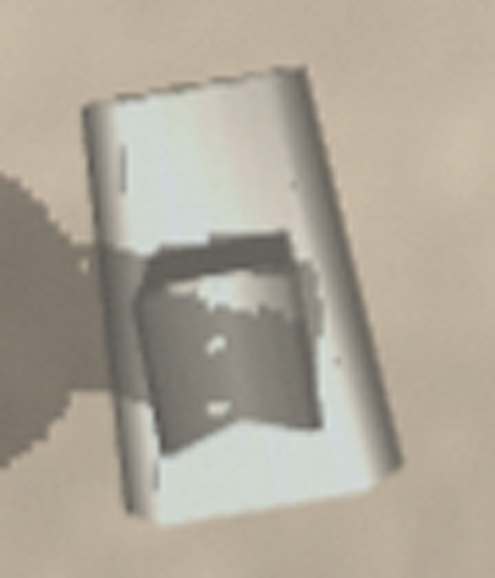

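```bash
cat > fit.py <<'E'
from h import *
import json
def fitpose(tag,pts,model,z):
    P=json.load(open(tag+".json"))
    W=np.array([onplane(0,p,z,P)[:2] for p in pts]); M=np.array(model)
    def f(v,): 
        c,s=np.cos(v[2]),np.sin(v[2]); return (M@np.array([[c,s],[-s,c]])+v[:2]-W).ravel()
    r=least_squares(f,[*(W.mean(0)),0.1]); print(tag,r.x.round(4),np.degrees(r.x[2]).round(2),"res mm",(1e3*r.fun.reshape(-1,2)).round(1).tolist()); 
    return r.x
if __name__=="__main__":
    m=fitpose("w_mount",[(323.6,29.1),(358.6,248.2),(242.7,270.5)],[(.135,-.075),(-.12,-.075),(-.12,.075)],.01)
    r=fitpose("w_rest",[(254.9,138.7),(295.5,132.4),(313.1,204.5),(263.3,213.6)],[(.045,.024),(.045,-.024),(-.045,-.0315),(-.045,.0315)],0)
    c,s=np.cos(m[2]),np.sin(m[2])
    for n,x in (("landing",-.07),("mouth",-.02),("fit",.045)): print(n,m[:2]+x*np.array([c,s]))
E
python3 fit.py
```

```text
w_mount [0.5787 0.0551 0.207 ] 11.86 res mm [[1.5, -0.1], [-0.6, -0.4], [-0.9, 0.6]]
w_rest [ 0.5105 -0.3159  0.1751] 10.03 res mm [[-0.8, -0.1], [0.3, 0.1], [-0.2, -0.2], [0.6, 0.2]]
landing [0.51022389 0.04067765]
mouth [0.55915633 0.05095459]
fit [0.62276852 0.06431462]
```

```bash
cat >> h.py <<'E'
def Q(yaw): return (R.from_euler('z',yaw)*R.from_quat([1,0,0,0])).as_quat()
MO=np.array([.5787,.0551]); MY=.207
MX=np.array([np.cos(MY),np.sin(MY)]); MN=np.array([-np.sin(MY),np.cos(MY)])
def inm(p): d=np.asarray(p)[:2]-MO; return np.array([d@MX,d@MN])
def mw(x,y=0): return MO+x*MX+y*MN
def snap(c,n,box=None,f=1):
    im=read_camera(c)[:,:,::-1]
    if box: im=im[box[1]:box[3],box[0]:box[2]]
    cv2.imwrite(f"pics/{n}.png",cv2.resize(im,None,fx=f,fy=f,interpolation=cv2.INTER_CUBIC))
E
python3 - <<'E'
from h import *
q=Q(.1751)
move_ptp([.5105,-.3159,.14],q); movel([.5105,-.3159,.045],speed=.1)
print("before",read_ft_force(),read_eef_pos())
move_gripper(0.0,40); print(read_finger_gap(),read_ft_force(),read_eef_pos())
movel([.5105,-.3159,.07],speed=.06); pause(.2); print(read_ft_force(),read_finger_gap(),read_time_s())
snap("side","side1",(300,80,460,230),4)
E
```

```text
before [0.84886565 0.13644228 0.68252173] [ 0.51099367 -0.31648694  0.04567177]
0.029804676231292498 [0.12667815 1.04279867 3.15096649] [ 0.51076918 -0.31582496  0.04535444]
[-0.25896617  0.2977315  -2.78865204] 0.02901530687130139 8.8667
```

View pics/side1.png

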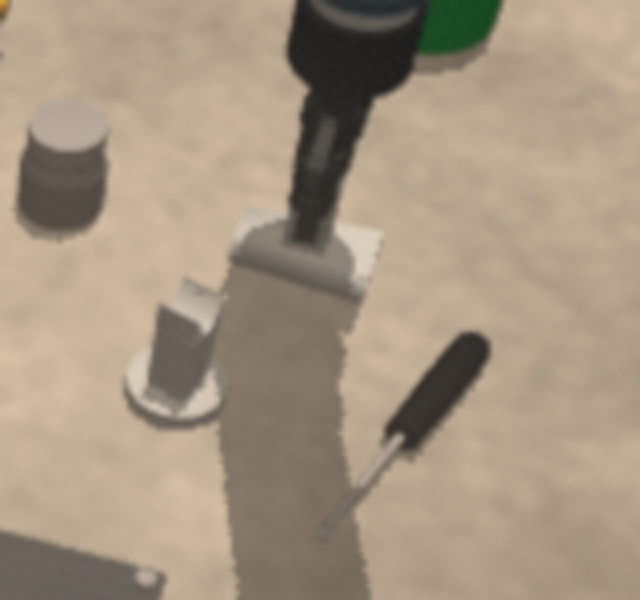

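The close-up shows the rest lifted clear of the bench at about (310,255). It is held by the post and level. The finger gap of about 29–30 mm matches the post, so I'll carry it to the landing.

Run:
```python
from h import *
movel([.5105,-.3159,.19],speed=.15)
L=mw(-.071); q=Q(MY)
move_ptp([*L,.19],q); movel([*L,.075],speed=.1); pause(.3)
f0=read_ft_force(); print("air",f0,inm(read_eef_pos()),read_time_s())
snap("scene","scene2",(220,130,350,280),4)
z=.062
while z>.0525:
    movel([*L,z],speed=.02); f=read_ft_force()
    if f[2]-f0[2]>2.5: break
    z-=.0008
print(z,read_eef_pos(),f,read_time_s())
```

```text
air [-0.3852181  -0.4379904  -2.44930794] [-0.07074218  0.00010372] 12.8083
0.05479999999999998 [0.50960481 0.04046161 0.05529355] [-1.05236963 -0.1277578   3.20755971] 15.9083
```

View pics/scene2.png

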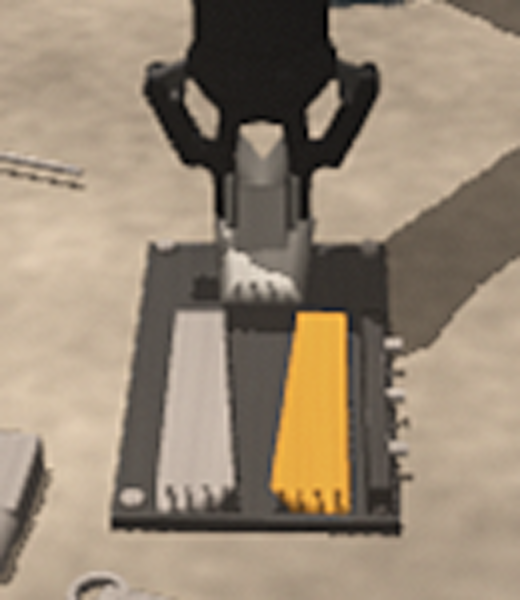

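The scene crop shows the rest centred in front of the mouth, narrow end toward the way, at about (262,270). The contact height matches the plate. I'll release it so it stands free, regrip lightly, start it into the mouth, and then release and push from behind.

Run:
```python
from h import *
move_gripper(.05); pause(.2)
p=read_eef_pos(); print(inm(p),read_ft_force())
move_gripper(0.0,20); f0=read_ft_force(); print("regrip",f0,read_finger_gap())
for x in np.arange(-.063,-.0199,.008):
    movel([*mw(x),.0555],speed=.04); f=read_ft_force(); d=(f-f0)[:2]
    print(round(x,3),inm(read_eef_pos()).round(4),"along %.1f side %.1f z %.1f"%(d@MX,d@MN,f[2]-f0[2]))
    if np.linalg.norm(d)>7: break
move_gripper(.085); pause(.2); print(read_ft_force(),read_time_s())
movel([*mw(-.020),.13],speed=.15)
P=camera_params("wrist"); import json
json.dump({"K":np.array(P["K"]).tolist(),"camera_from_world":np.array(P["camera_from_world"]).tolist()},open("w3.json","w"))
snap("wrist","w3"); print(read_time_s())
snap("scene","scene3",(220,130,350,280),4)
```

```text
[-7.09830403e-02  1.34450729e-05] [-1.1384325   0.38346233 -0.62144597]
regrip [0.70552397 0.27619477 0.11495601] 0.029957422969016177
-0.063 [-0.0629  0.0003] along -0.9 side -0.4 z -2.9
-0.055 [-0.0546  0.0001] along -0.8 side 0.2 z -2.6
-0.047 [-0.0465  0.    ] along -1.0 side -0.5 z -3.4
-0.039 [-0.0385  0.    ] along -1.2 side -0.2 z -4.1
-0.031 [-0.0305  0.    ] along -0.9 side 0.0 z -3.7
-0.023 [-0.0226  0.    ] along -1.5 side -1.1 z -3.3
[0.45632758 0.85435196 0.05496495] 19.625
20.325
```

View pics/w3.png

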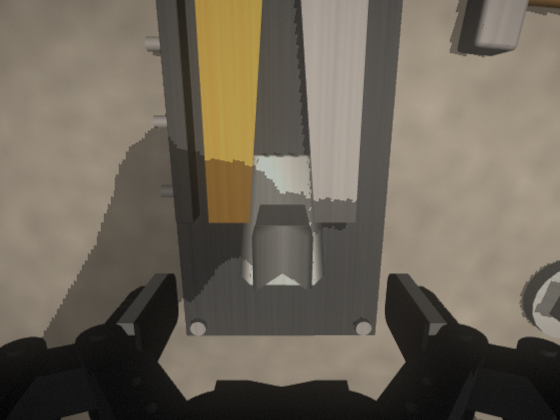

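View pics/scene3.png

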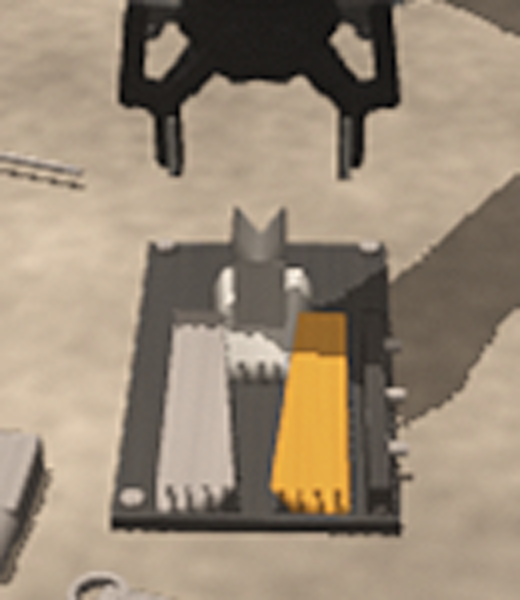

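The wrist view shows the rest's foot entering straight between the gib and the cheek, narrow end first, with the post at about (283,250). The jaws are clear. Next I'll close the gripper, go behind the post and push with force monitoring.

```bash
cat > push.py <<'E'
from h import *
def F(n=4):
    v=[]
    for _ in range(n): v.append(read_ft_force()); pause(.015)
    return np.mean(v,0)
E
python3 - <<'E'
from push import *
move_gripper(0.0,40)
movel([*mw(-.080),.13],speed=.15); movel([*mw(-.080),.055],speed=.12); pause(.3)
f0=F(8); np.save("f0.npy",f0); print("f0",f0,inm(read_eef_pos()),read_finger_gap(),read_time_s())
def rep(x):
    d=F()-f0; a=-(d[:2]@MX); s=d[:2]@MN
    print("cmd %.4f at %s push %.2f side %.2f z %.2f t %.2f"%(x,inm(read_eef_pos()).round(4),a,s,d[2],read_time_s())); return a
for x in (-.060,-.050,-.040,-.030,-.020,-.012):
    movel([*mw(x),.055],speed=.03)
    if rep(x)>5: break
E
```

```text
f0 [ 0.02792573 -0.05051901 -0.09868806] [-0.07979107  0.00015512] 6.863728858924655e-05 22.9
cmd -0.0600 at [-0.0603 -0.0001] push -0.30 side -0.17 z -0.36 t 23.78
cmd -0.0500 at [-0.05   -0.0001] push 0.01 side -0.18 z -0.01 t 24.33
cmd -0.0400 at [-0.0398 -0.0001] push -0.29 side 0.22 z -0.10 t 24.88
cmd -0.0300 at [-0.0298 -0.    ] push 0.10 side -0.41 z 0.14 t 25.43
cmd -0.0200 at [-0.0198 -0.    ] push -0.12 side -0.28 z -0.48 t 25.98
cmd -0.0120 at [-0.0117 -0.    ] push 0.24 side -0.16 z 0.04 t 26.47
```

Run:
```python
from push import *
snap("scene","scene4",(220,130,350,280),4)
```

```text
(no output)
```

View pics/scene4.png

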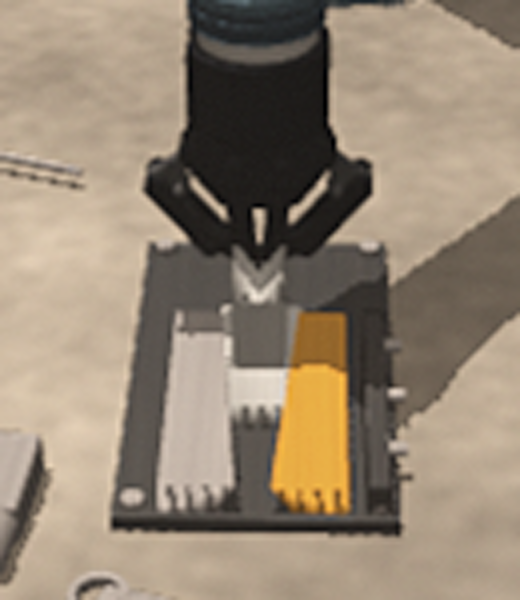

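The crop shows the rest sliding in ahead of the closed fingers, with the foot's front now at about row 415. It meets almost no resistance. I'll continue in fine steps.

Run:
```python
from push import *
f0=np.load("f0.npy"); x=-.012; st=.0015; a=0; n=0
while x<.075:
    x+=st; movel([*mw(x),.055],speed=.015)
    d=F(4)-f0; a=-(d[:2]@MX); s=d[:2]@MN; n+=1
    print("cmd %.4f at %s push %.2f side %.2f z %.2f t %.2f"%(x,inm(read_eef_pos()).round(4),a,s,d[2],read_time_s()))
    if a>15.3 or abs(s)>9 or read_time_s()>48: break
    st=.0015 if a<2.5 else .0007 if a<11 else .0004
```

```text
cmd -0.0105 at [-0.0105 -0.    ] push 0.44 side 0.13 z 0.15 t 26.83
cmd -0.0090 at [-0.009 -0.   ] push 0.55 side 0.11 z -0.03 t 27.15
cmd -0.0075 at [-0.0074  0.    ] push 0.48 side 0.16 z 0.11 t 27.47
cmd -0.0060 at [-0.0058  0.    ] push 0.21 side 0.18 z 0.14 t 27.78
cmd -0.0045 at [-0.0043  0.    ] push 0.12 side 0.33 z -0.15 t 28.10
cmd -0.0030 at [-0.0028 -0.    ] push -0.17 side 0.33 z 0.12 t 28.42
cmd -0.0015 at [-0.0013 -0.    ] push 0.38 side 0.04 z -0.44 t 28.73
cmd -0.0000 at [ 0.0001 -0.    ] push 0.63 side 0.08 z -0.17 t 29.05
cmd 0.0015 at [ 0.0016 -0.    ] push 0.28 side -0.04 z -0.29 t 29.37
cmd 0.0030 at [0.0031 0.    ] push 0.51 side 0.36 z 0.44 t 29.68
cmd 0.0045 at [0.0038 0.    ] push 3.16 side 0.40 z 1.48 t 30.00
cmd 0.0052 at [0.004 0.   ] push 5.56 side 0.60 z 2.43 t 30.32
cmd 0.0059 at [ 0.0043 -0.0001] push 5.91 side 0.40 z 2.20 t 30.63
cmd 0.0066 at [ 0.0045 -0.0001] push 6.60 side 0.53 z 2.40 t 30.95
cmd 0.0073 at [ 0.0047 -0.0002] push 7.13 side 0.14 z 2.87 t 31.27
cmd 0.0080 at [ 0.0049 -0.0002] push 8.38 side 0.71 z 4.04 t 31.58
cmd 0.0087 at [ 0.005  -0.0003] push 8.54 side -0.03 z 2.42 t 31.90
cmd 0.0094 at [ 0.0052 -0.0003] push 9.78 side 0.25 z 3.68 t 32.22
cmd 0.0101 at [ 0.0054 -0.0004] push 10.43 side 0.16 z 4.83 t 32.53
cmd 0.0108 at [ 0.0055 -0.0004] push 11.36 side 0.82 z 5.56 t 32.85
cmd 0.0112 at [ 0.0056 -0.0004] push 12.01 side 0.35 z 6.09 t 33.17
cmd 0.0116 at [ 0.0057 -0.0004] push 12.67 side 0.78 z 6.21 t 33.48
cmd 0.0120 at [ 0.0058 -0.0004] push 13.26 side 0.51 z 7.44 t 33.80
cmd 0.0124 at [ 0.0057 -0.0012] push 11.71 side -1.11 z 2.93 t 34.12
cmd 0.0128 at [ 0.0055 -0.0013] push 12.98 side -0.37 z 3.64 t 34.43
cmd 0.0132 at [ 0.0058 -0.0012] push 13.66 side -0.54 z 3.96 t 34.75
cmd 0.0136 at [ 0.0058 -0.0013] push 13.97 side -0.60 z 4.96 t 35.07
cmd 0.0140 at [ 0.0059 -0.0012] push 15.52 side -0.12 z 5.72 t 35.38
```

Run:
```python
from push import *
f0=np.load("f0.npy"); x=.014
for k in range(10):
    d=F(8)-f0; a=-(d[:2]@MX); s=d[:2]@MN
    print("cmd %.4f at %s push %.2f side %.2f z %.2f t %.2f"%(x,inm(read_eef_pos()).round(4),a,s,d[2],read_time_s()))
    if a>=16.5: break
    x+=.0003; movel([*mw(x),.055],speed=.01)
pause(.5); d=F(8)-f0; print(-(d[:2]@MX),d[:2]@MN,inm(read_eef_pos()))
snap("scene","scene5",(220,130,350,280),4); snap("side","side5",(180,150,370,290),4)
```

```text
cmd 0.0140 at [ 0.0059 -0.0012] push 14.87 side -0.79 z 5.51 t 35.52
cmd 0.0143 at [ 0.006  -0.0013] push 15.84 side -0.04 z 6.11 t 35.90
cmd 0.0146 at [ 0.0061 -0.0012] push 15.63 side -0.13 z 6.39 t 36.28
cmd 0.0149 at [ 0.0061 -0.0012] push 16.16 side 0.08 z 6.88 t 36.67
cmd 0.0152 at [ 0.0062 -0.0013] push 17.00 side -0.17 z 7.71 t 37.05
16.95138714626258 -0.041936647266464185 [ 0.00620367 -0.00123167]
```

View pics/scene5.png

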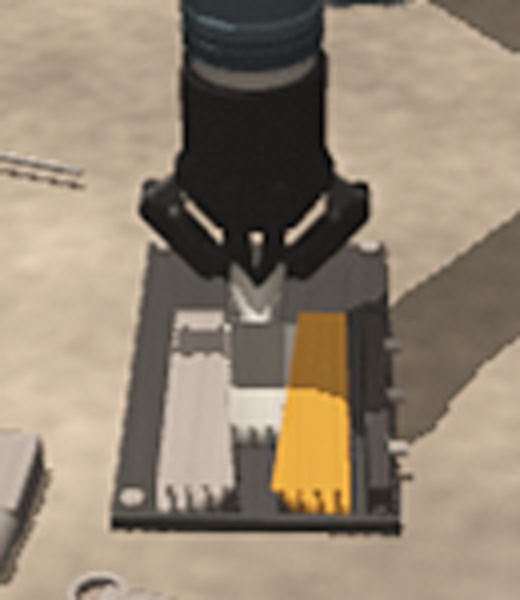

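View pics/side5.png

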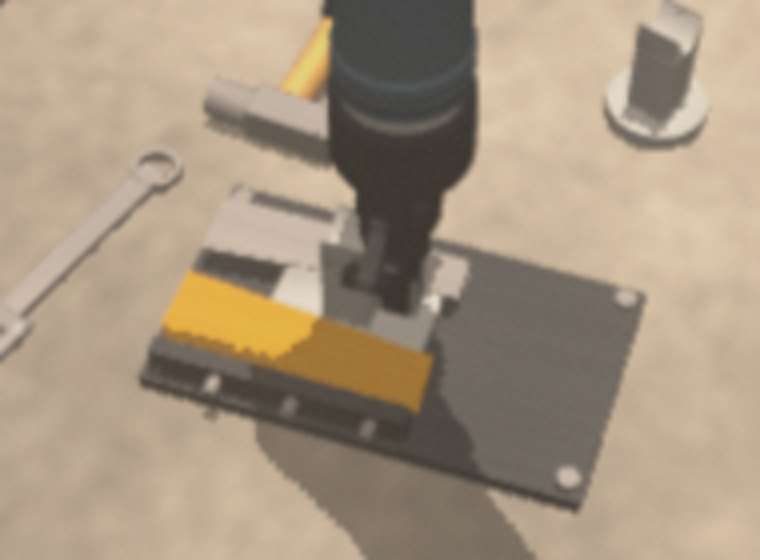

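Both views show the rest seated in the way between gib and cheek, with 17 N of push held steady. I'll back off straight, lift, and check that it stays.

Run:
```python
from push import *
import json
f0=np.load("f0.npy")
movel([*mw(.006),.055],speed=.02); d=F()-f0; print(-(d[:2]@MX),d[:2]@MN)
movel([*mw(-.03),.055],speed=.06); d=F()-f0; print(d,read_time_s())
movel([*mw(-.03),.16],speed=.15); 
move_ptp([*mw(.03),.19],Q(MY)); pause(.2)
P=camera_params("wrist"); json.dump({k:np.array(P[k]).tolist() for k in("K","camera_from_world")},open("w6.json","w"))
snap("wrist","w6"); snap("scene","scene6",(220,130,350,280),4); snap("side","side6",(180,150,370,290),4)
print([(t['at'],t['confidence']) for t in tip_of("wrist","post")][:1],read_time_s())
```

```text
3.2386266876470557 -0.2721632537132503
[-0.0838746   0.10411626 -0.14229252] 39.275
[([280.6, 202.2], 0.93)] 40.9
```

View pics/w6.png

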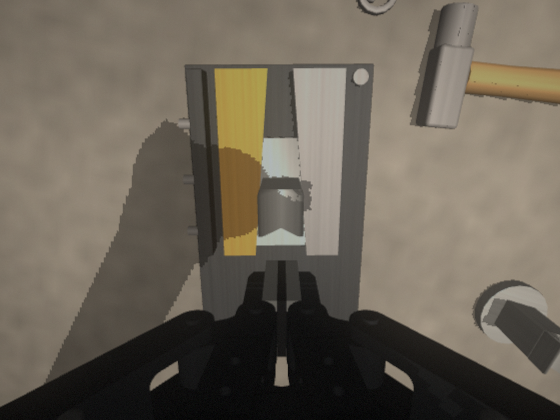

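View pics/scene6.png

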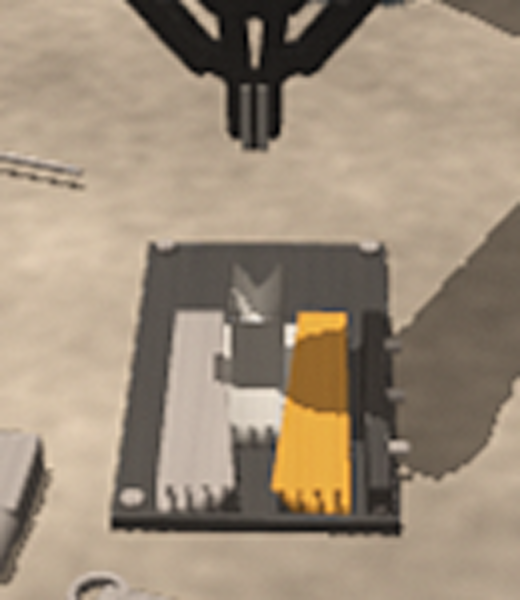

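View pics/side6.png

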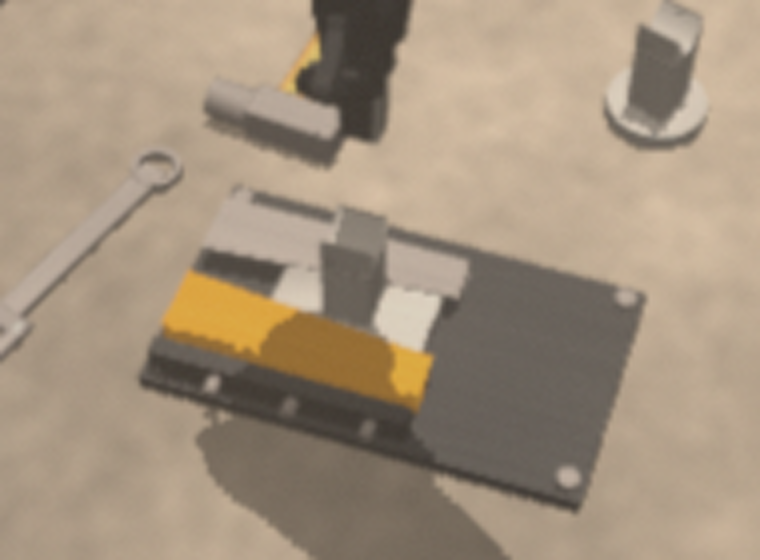

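Run:
```python
from push import *
import json
P=json.load(open("w6.json")); print("post in mount frame",inm(onplane(0,(280.6,202.2),.055,P)))
a=cv2.imread("pics/scene5.png").astype(int);b=cv2.imread("pics/scene6.png").astype(int)
print("foot-front region diff",abs(a-b)[380:450,220:290].mean())
print(F()-np.load("f0.npy"),read_time_s()); sign_off()
```

```text
post in mount frame [ 0.0337275  -0.00110945]
foot-front region diff 3.966938775510204
[ 0.02433205 -0.42444711  0.29837839] 40.9667
the job is handed in; nothing more can be done
```

The work rest is wedged in the mount's way, narrow end first, and it stayed put when I let go. I handed the job in at 41 s of the 62 s allowed.

**What I did:** I gripped the rest by its post and stood it on the landing, then released it. I regripped lightly to start it into the mouth and let go again. Then I pushed the post from behind with closed fingers. It slid freely until both flanks touched, with the rest about 28 mm past the mount's origin. From there I raised the push in small steps to about 17 N, held it for half a second and backed straight off.

**Last checks:**
- **Position:** the wrist camera puts the rest about 34 mm past the mount's origin, 1 mm to the right of the axis. Arm readings put it at about 31 mm. Both are within the range given for the fit.
- **Travel after first touch:** the fingers advanced about 3 mm, within the proper 2 to 6 mm. This comes from the arm's position, so it could include a little finger flex.
- **Staying put:** views from before and after backing off show the rest in the same place. I did not pull on it to test the clamping.
- **Clear of everything:** the gripper reads no contact force, and I saw nothing else on the bench disturbed.

**One irregularity:** at about 13 N the fingers slipped sideways on the post by about 0.8 mm, and the force dipped briefly. Sideways force on the tool stayed at about 1 N or less, and the rest of the push was steady.

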